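# Is the change tin full? Heft it and sort it

### The job

Pick up the tall round change tin (the one with the coin slot in its lid), lift it clear and hold it still for a moment to feel how heavy it is. If it is heavy with coins, more than about 500 g, stand it in the square wooden crate for the bank; if it is lighter than that, stand it in the round wicker basket to be refilled. Set it down gently and leave it standing upright.

Things in the scene. Friction and masses are not known exactly. Their poses are not given: they have to be found in the camera images.
- change_tin: Closed rigid plain metal cylinder standing on the table, 66 mm in diameter (67.6 mm over the lid, its topmost 16 mm), 110 mm tall, black coin slot across the flat lid. Loose. Hidden weight, 140 to 900 g, differs each time. A squat tin (92 mm wide, 54 tall, no slot) and a glass jar stand 110 mm or more away, centre to centre. Origin: centre of its underside; z up its axis.
- crate: Square open slatted wooden crate, 178 mm square outside, 160 mm inside, walls 9 mm thick and 50 mm high, inner floor 8 mm above the table. Fixed. To the robot's left or right; the basket is on the other side. Origin: centre of its underside, on the table; z up, x and y along its sides.
- basket: Round empty open wicker basket, 187 mm across outside, 162 mm inside, wall 8 mm thick, 56 mm high with its rim, flat inner floor 8 mm above the table. Fixed. To the robot's left or right. (The larger baskets full of bread farther back are not it.) Origin: centre of its underside, on the table; z up.
Things that resemble listed ones, but are neither listed nor needed, are in the scene too. Leave any green look-alike of the basket alone. Leave any pink look-alike of the change_tin alone.

How it is judged:
On the way:
1. the change tin is lifted clear (its underside over 40 mm above the table) and held nearly still for half a second (height (world z) of change_tin above 0.04 m and linear speed of change_tin below 0.03 m/s), for 0.5 s.
At the end, for the whole second after the job is handed in: The change tin stands at rest, upright within 10 degrees, on the floor of the right container: in the crate if it weighs over about 500 g (accepted from 420 g up), in the basket if under about 500 g (accepted up to 580 g); anywhere inside is fine (angle between change_tin's own z axis and vertical below 0.17 rad and linear speed of change_tin below 0.02 m/s and ((contact force between change_tin and crate above 4.1 N and x of change_tin in the frame of crate between -0.06 and 0.06 m and y of change_tin in the frame of crate between -0.06 and 0.06 m and z of change_tin in the frame of crate below 0.018 m) or (contact force between change_tin and basket between 0.5 and 5.7 N and horizontal distance between change_tin and basket below 0.06 m and z of change_tin in the frame of basket below 0.018 m))); the robot touches nothing.
It fails at once if the change tin is slammed or dropped into the crate or basket (over 60 N) (contact force between change_tin and crate above 60 N or contact force between change_tin and basket above 60 N).
It also fails if it takes over 42 s, if anything falls off the work surface, if the arm or the gripper's body presses on something with over 40 N, if the wrist force passes 120 N, or if a joint passes its speed limit or range.

### The arm

A 6-joint arm with a two-finger parallel gripper is mounted at the origin on the work surface. World frame = base frame: x ahead of the robot, y to its left, z up, the work surface at z = 0. Lengths are in m, angles in rad, forces in N, time in s.
With the tool pointing down it reaches from about 0.425 to 1.125 m from the base axis. Payload 14.9 kg.
Tool frame: the origin (TCP) lies at the centre of the arm's flange, where the gripper is bolted on; the fingertips stand 191 mm ahead of it and the grasp point (between the pads) lies 172 mm ahead of it (r.tip_extent is the distance from the TCP to the fingertips, in m); z points along the fingers, y is the direction in which the jaws open and shut (so a half turn about z gives the same grasp; the last joint's range is limited). The gripper opens to 91 mm and grips with 3 to 60 N. Pads are 32 mm wide; open, the fingers measure 118 mm over their backs; the gripper's body (76 mm by 178 mm) begins 60 mm behind the grasp point.
Start: joints at [-1.287, 0.379, 1.734, -0, 1.028, -0.033], TCP at [0.218, -0.665, 0.405] pointing down, gripper open.
Joint ranges: [-2.77, 2.77], [-0.74, 2.19], [0, 2.66], [-1.06, 4.2], [0.31, 2.87], [-3.08, 3.08]. Speed limits (rad/s): [1.89, 1.89, 2.39, 3.14, 3.14, 3.14].

### API

Orientations are given as a unit quaternion [w, x, y, z].
In Python, from plant import r, camera, outline_of, pinpoint gives the robot as it stands.
- The arm moves only by the shell command python3 -m creep 'ROWS' [FORCE]. ROWS is JSON, a list of rows, each a list of 3 entries, a list of its own where there are three numbers: the closure in counts, from 0 (fully open) to 255 (shut), then the shift along the tool's x, y, z in mm, then the turn about the tool's z in degrees. In form: [[claw, [x, y, z], twist], ...]. A call has 1 to 5 rows; each row shifts and turns the pose as measured when the row begins, along the tool's axes as they then stand; what a row does not reach is not made up. A row lasts 1/8 s, in which the tool goes at most 62.5 mm and 10.7 degrees, less where a joint would pass 70% of its speed; a pose out of reach is approached as far as the arm can. A call is refused whole if a number of a shift passes 62.5 or a number of a turn 10.7, either way. A call with a gripper value outside its range is refused whole. The fingers move at their own pace and stop on an object; FORCE is the grip in N (left out, the last holds). Time passes only in rows, so rows that do not move let the fingers close. It gives the time, the measured TCP pose, the force and the opening at its end, in the units of the state.
- r.state(): the state, without advancing time (a new reading comes with each control period).
- camera(name): name is "scene" or "top" or "wrist"; returns a dict with "frame" (480x640x3 uint8, blue, green, red), "K" (3x3 intrinsics, pixels), "dist" ([k1, k2, p1, p2, k3] as OpenCV has them; the pictures are not rectified), "rvec" (rotation vector, rad) and "tvec" (3), from world to camera coordinates, as OpenCV has them. Camera axes: x right, y down, z forward; pixel columns grow to the right and rows downward; lengths in m; the calibration is good to about 2 mm. A picture is of the moment at which its call begins. There is no depth.
- r.finish_job(): hands the job in, once; it reports no verdict.
Trained networks look in a picture, given as the dict that the camera call returned (one of the last four; its "shot" number tells which), for a name from the list of things; names that differ only in an ending like _2 or _b are one class to them, and where a whole thing is asked for, a point or a joint stands for the part that bears it (a point fixed in the world has none). Each returns a list of dicts, best first, with "confidence" (0 to 1); they miss things now and then, are a little off and sometimes report something else, mostly with a low value. They report only what shows in the picture. A call takes as long as a camera call. They do not tell look-alikes from the thing itself.
- outline_of(target, picture): "mask" (480x640 bool, what is visible of it).
- pinpoint(target, picture): "point" ([x, y, z] in m, in world coordinates, good to about 4 mm: a listed point, or the origin of a listed thing).
The state is a dict: "clock": time; "joint_pos": joint angles; "joint_vel": joint speeds; "joint_efforts": joint torques, N m; "tool_pos": TCP position; "tcp_rot": TCP orientation; "force": force on the tool from outside, world axes, zero at the start; "wrist_torque": the same for the moment, N m; "width": finger opening in m.
Only numpy, scipy, OpenCV 4.12 (cv2) and the standard library are available. Lean on these libraries where they do the work, as an engineer would, in place of code of your own. Each camera call takes 0.05 s, during which the arm holds its last target. There are 200 camera calls.

## Working session

There is one attempt and no reset: what is moved stays moved. The work goes in short steps, Python scripts to look and compute and a shell command to move; the robot and the scene stay as the last step left them, time stands still between calls to the robot, and variables do not carry over. Pictures are saved under pics/ and viewed, about 8 in all and at most 12, crops included, and the job is handed in when it is done.

```bash
mkdir -p pics
cat > h.py <<'E'
import numpy as np, cv2
from plant import r, camera, outline_of, pinpoint
def px(p,c):
    return cv2.projectPoints(np.array([p],float),np.array(c["rvec"]),np.array(c["tvec"]),np.array(c["K"]),np.array(c["dist"]))[0].ravel()
E
python3 - <<'E'
from h import *
s=r.state(); print(s['clock'],s['tool_pos'],s['tcp_rot'],s['force'],s['width'])
for n in ("scene","top"):
    c=camera(n); cv2.imwrite(f"pics/{n}0.png",c["frame"])
    for t in ("change_tin","crate","basket"):
        for d in pinpoint(t,c): print(n,t,np.round(d["point"],3),round(d["confidence"],2),px(d["point"],c).round())
E
```

```text
0.0 [ 0.21801033 -0.66500299  0.40409457] [-5.30317330e-04  9.87478947e-01  1.57749938e-01 -7.41835560e-05] [ 0.16941478 -0.35043488 -0.02492099] 0.09112323255596372
scene change_tin [ 0.566 -0.114  0.005] 0.94 [257. 281.]
scene change_tin [0.61  0.002 0.005] 0.67 [305. 300.]
scene crate [ 0.509  0.319 -0.001] 0.59 [436. 268.]
scene basket [ 0.504 -0.313  0.001] 0.62 [180. 257.]
scene basket [ 0.252 -0.354  0.005] 0.58 [179. 176.]
top change_tin [ 0.614  0.001 -0.001] 0.86 [330. 181.]
top change_tin [ 0.567 -0.115  0.003] 0.85 [378. 199.]
top crate [0.504 0.324 0.   ] 0.87 [199. 228.]
top basket [ 0.508 -0.317 -0.001] 0.71 [460. 221.]
```

Run:
```python
import cv2,numpy as np
a=cv2.imread("pics/scene0.png");b=cv2.imread("pics/top0.png")
cv2.imwrite("pics/crop1.png",np.vstack([cv2.resize(a[190:340,130:490],(720,300)),cv2.resize(b[130:280,150:510],(720,300))]))
```

```text
(no output)
```

View pics/scene0.png

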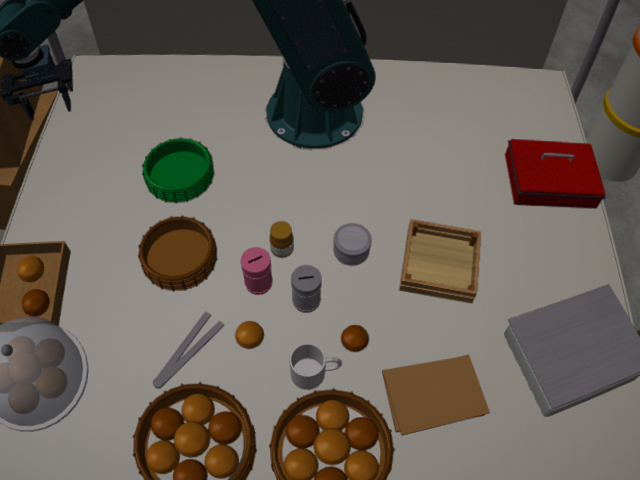

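View pics/crop1.png

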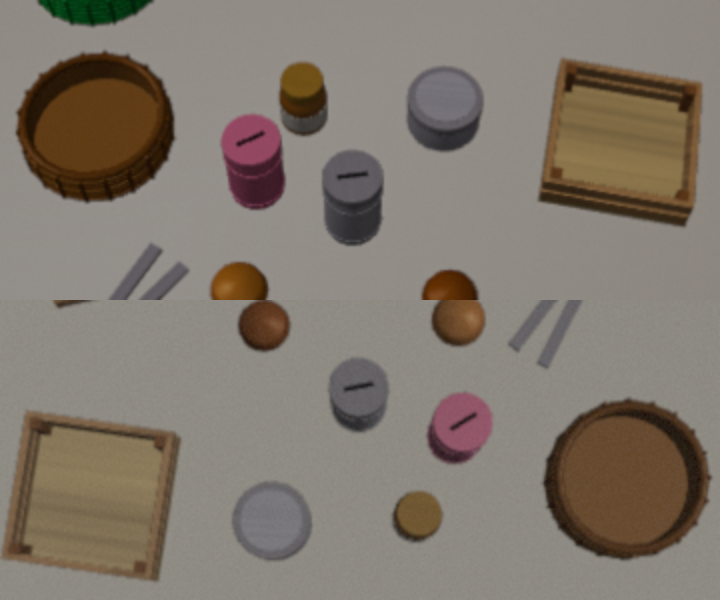

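Candidates in the scene view are the grey slotted tall tin (305,290), the pink slotted tin (257,270), the squat tin (352,243), the jar (281,238) and the mug (308,366). The two stacked crops confirm that the grey tin is tall with a slot, so I choose it at about (0.612, 0.001). The brown basket is at (178,252), y≈-0.315; the green one is a look-alike. The crate is at (441,258), y≈+0.32. The current jaw direction (-72°) already clears the neighbours.

```bash
python3 -m creep '[[0,[40,-35,0],0],[0,[40,-35,0],0],[0,[40,-35,0],0],[0,[40,-35,0],0],[0,[40,-35,0],0]]' 25; python3 -m creep '[[0,[40,-35,0],0],[0,[40,-35,0],0],[0,[40,-35,0],0],[0,[40,-35,0],0],[0,[40,-35,0],0]]'
```

```text
clock: 1.02
tool_pos: [0.3556, -0.4326, 0.4046]
tcp_rot: [0.001, 0.988, 0.155, 0.0]
force: [0.3, 0.5, 0.5]
width: 0.0909
clock: 1.65
tool_pos: [0.4955, -0.1967, 0.4057]
tcp_rot: [0.002, 0.988, 0.155, 0.001]
force: [0.7, -0.6, -0.4]
width: 0.0911
```

```bash
python3 -m creep '[[0,[40,-36,0],0],[0,[40,-36,0],0],[0,[40,-36,0],0],[0,[25,-20,0],0],[0,[0,0,0],0]]'
cat >> h.py <<'E'
def go(goal):
    from scipy.spatial.transform import Rotation as R
    s=r.state(); w,x,y,z=s['tcp_rot']; M=R.from_quat([x,y,z,w]).as_matrix()
    print("clock",round(s['clock'],2),"tool delta mm",(M.T@(np.array(goal)-s['tool_pos'])*1000).round(1),"tilt",M[:,2].round(3),"F",np.round(s['force'],2),"w",round(s['width'],4))
E
python3 - <<'E'
from h import *
c=camera("wrist"); cv2.imwrite("pics/w1.png",c["frame"])
for n in ("wrist","top"):
    c=camera(n)
    for d in pinpoint("change_tin",c):
        u,v=px(d["point"],c).round(); print(n,np.round(d["point"],4),round(d["confidence"],2),u,v)
    m=[o for o in outline_of("change_tin",c)]
    for o in m:
        ys,xs=np.nonzero(o["mask"]); print(o["confidence"],xs.min(),xs.max(),ys.min(),ys.max(),c["frame"][o["mask"]].mean(0).round())
go([.612,.0015,.243])
E
```

```text
clock: 2.28
tool_pos: [0.5981, -0.0213, 0.4065]
tcp_rot: [0.002, 0.988, 0.157, 0.003]
force: [-0.7, -0.3, -0.2]
width: 0.0917
wrist [ 0.5674 -0.1147 -0.0007] 0.75 392.0 273.0
wrist [0.6078 0.0034 0.0018] 0.71 298.0 204.0
0.66 390 395 184 199 [122. 102. 169.]
0.2 422 504 179 258 [ 48.  73. 101.]
clock 2.62 tool delta mm [ 21.4 -20.3 163.5] tilt [ 0.005 -0.004 -1.   ] F [-1.48 -0.57 -0.23] w 0.0913
```

View pics/w1.png

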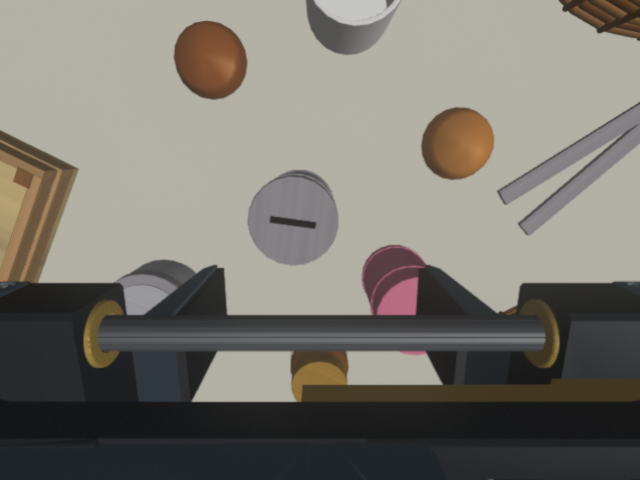

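The wrist view shows the grey slotted lid, about 45 px in radius, centred at (293,220). The pink tin is at (408,300), the squat tin at (150,305) and the jar at (320,370). I'll turn the lid centre into a position on the plane z=0.11.

```bash
cat >> h.py <<'E'
def ray(uv,c,z):
    u=cv2.undistortPoints(np.array([[uv]],float),np.array(c["K"]),np.array(c["dist"])).ravel()
    M=cv2.Rodrigues(np.array(c["rvec"]))[0]; o=-M.T@np.array(c["tvec"]).ravel(); d=M.T@np.array([*u,1.]); return o+d*(z-o[2])/d[2]
E
python3 - <<'E'
from h import *
c=camera("wrist"); g=cv2.medianBlur(cv2.cvtColor(c["frame"],cv2.COLOR_BGR2GRAY),5)
h=cv2.HoughCircles(g[150:290,220:360],cv2.HOUGH_GRADIENT,1,20,param1=80,param2=15,minRadius=38,maxRadius=52)
print(h)
print(ray((293,220),c,.11))
if h is not None: print(ray(h[0,0,:2]+[220,150],c,.11)); p=ray(h[0,0,:2]+[220,150],c,.11); go([p[0],p[1],.243])
E
```

```text
[[[70.5 66.5 45.7]]]
[6.10553824e-01 3.70847159e-04 1.10000000e-01]
[0.612492   0.00287685 0.11      ]
clock 2.67 tool delta mm [ 22.2 -21.4 163.6] tilt [ 0.005 -0.004 -1.   ] F [-0.75  0.69  0.27] w 0.0912
```

```bash
python3 -m creep '[[0,[22,-21,20],0],[0,[0,0,30],0],[0,[0,0,0],0]]'; python3 -c "
from h import *
go([.612,.002,.243])"
```

```text
clock: 3.05
tool_pos: [0.612, 0.002, 0.3564]
tcp_rot: [0.002, 0.988, 0.154, 0.003]
force: [-0.2, 0.5, 0.3]
width: 0.0911
clock 3.05 tool delta mm [ -0.7  -0.6 113.4] tilt [ 0.007 -0.004 -1.   ] F [-0.15  0.51  0.31] w 0.0911
```

```bash
python3 -m creep '[[0,[0,0,30],0],[0,[0,0,30],0],[0,[0,0,30],0],[0,[0,0,20],0],[0,[0,0,0],0]]'; python3 -c "
from h import *
go([.612,.002,.243])"
```

```text
clock: 3.68
tool_pos: [0.6153, -0.0003, 0.25]
tcp_rot: [0.003, 0.988, 0.153, 0.007]
force: [-0.5, -0.1, 0.9]
width: 0.0913
clock 3.67 tool delta mm [-2.6 -3.3  6.9] tilt [ 0.014 -0.004 -1.   ] F [-0.46 -0.07  0.85] w 0.0913
```

```bash
python3 -m creep '[[0,[-3,-3,7],0],[0,[0,0,0],0],[120,[0,0,0],0],[120,[0,0,0],0],[120,[0,0,0],0]]' 35;  python3 -m creep '[[255,[0,0,0],0],[255,[0,0,0],0],[255,[0,0,0],0],[255,[0,0,0],0]]'; python3 -c "
from h import *
go([.612,.002,.243])"
```

```text
clock: 4.3
tool_pos: [0.6125, 0.0017, 0.2459]
tcp_rot: [0.003, 0.988, 0.153, 0.009]
force: [1.0, 1.8, -1.5]
width: 0.0671
clock: 4.8
tool_pos: [0.6125, 0.0018, 0.2459]
tcp_rot: [0.003, 0.988, 0.153, 0.009]
force: [1.1, 0.9, -0.1]
width: 0.0666
clock 4.8 tool delta mm [-0.5 -0.4  2.9] tilt [ 0.018 -0.004 -1.   ] F [ 1.07  0.92 -0.15] w 0.0666
```

```bash
python3 -m creep '[[255,[0,0,-10],0],[255,[0,0,-25],0],[255,[0,0,-40],0],[255,[0,0,-40],0],[255,[0,0,-20],0]]';  for i in 1 2 3; do python3 -m creep '[[255,[0,0,0],0],[255,[0,0,0],0],[255,[0,0,0],0]]' | grep -v rot; done; python3 -c "
from h import *
go([.612,.002,.243])
F=[]
for i in range(5): camera('wrist'); F.append(r.state()['force'])
print(np.round(F,2),np.mean(F,0))"
```

```text
clock: 5.42
tool_pos: [0.6085, 0.002, 0.3835]
tcp_rot: [0.003, 0.988, 0.153, 0.005]
force: [0.7, 0.3, -5.9]
width: 0.0668
clock: 5.8
tool_pos: [0.6078, 0.0019, 0.3832]
force: [0.3, -0.0, -6.6]
width: 0.0672
clock: 6.18
tool_pos: [0.6075, 0.0019, 0.3813]
force: [-0.0, -0.4, -5.8]
width: 0.0671
clock: 6.55
tool_pos: [0.6075, 0.0019, 0.3812]
force: [-0.3, 0.1, -5.7]
width: 0.0669
clock 6.55 tool delta mm [  3.4   0.4 138.3] tilt [ 0.008 -0.004 -1.   ] F [-0.29  0.06 -5.67] w 0.0669
[[ 0.24  0.63 -5.39]
 [-0.03  0.1  -7.02]
 [ 0.25  0.15 -6.44]
 [ 0.03 -0.11 -5.91]
 [ 0.09  0.67 -6.11]] [ 0.11734683  0.28856142 -6.17296607]
```

It weighs about 6.2 N, or roughly 630 g. That is heavy, well above the noise, so it goes in the crate at about (0.507, 0.322).

```bash
python3 -c "
from h import *
go([.507,.322,.381])"
```

```text
clock 6.8 tool delta mm [   0.9 -335.5   -2. ] tilt [ 0.008 -0.004 -1.   ] F [ 0.09  0.67 -6.11] w 0.0672
```

```bash
python3 -m creep '[[255,[0,-20,0],0],[255,[0,-35,0],0],[255,[0,-40,0],0],[255,[0,-40,0],0],[255,[0,-40,0],0]]';python3 -m creep '[[255,[0,-40,0],0],[255,[0,-40,0],0],[255,[0,-40,0],0],[255,[0,-20,0],0],[255,[0,0,0],0]]'
python3 - <<'E'
from h import *
go([.507,.322,.253])
for n in ("scene","top"):
    c=camera(n); cv2.imwrite(f"pics/{n}1.png",c["frame"])
    for d in pinpoint("crate",c): print(n,np.round(d["point"],4),round(d["confidence"],2))
a=cv2.imread("pics/scene1.png");b=cv2.imread("pics/top1.png")
cv2.imwrite("pics/crop2.png",np.hstack([cv2.resize(a[130:330,340:540],(400,400)),cv2.resize(b[130:330,100:300],(400,400))]))
E
```

```text
clock: 7.42
tool_pos: [0.5525, 0.1741, 0.3803]
tcp_rot: [0.003, 0.988, 0.151, 0.004]
force: [0.0, -0.2, -5.6]
width: 0.0669
clock: 8.05
tool_pos: [0.5054, 0.3164, 0.3797]
tcp_rot: [0.002, 0.988, 0.153, 0.004]
force: [0.2, -0.9, -6.0]
width: 0.0669
clock 8.05 tool delta mm [  2.3  -5.6 126.7] tilt [ 0.009 -0.003 -1.   ] F [ 0.15 -0.92 -5.99] w 0.0669
scene [ 5.036e-01  3.212e-01 -1.000e-04] 0.81
top [0.5025 0.3289 0.0013] 0.75
```

View pics/crop2.png

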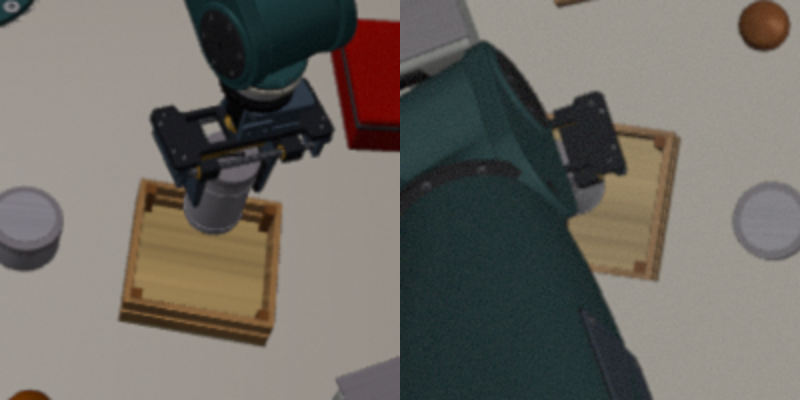

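The tin hangs upright over the crate: (215,205) in the left half, with the crate around (205,262). I'll descend, slowing near the floor, where contact is expected at TCP z≈0.254.

```bash
python3 -m creep '[[255,[2,-6,20],0],[255,[0,0,30],0],[255,[0,0,30],0],[255,[0,0,15],0],[255,[0,0,0],0]]'; python3 -c "
from h import *
go([.505,.322,.254])"
```

```text
clock: 8.88
tool_pos: [0.5081, 0.3189, 0.2782]
tcp_rot: [0.003, 0.989, 0.15, 0.004]
force: [1.2, 0.2, -5.6]
width: 0.0676
clock 8.88 tool delta mm [-2.2 -4.  24.2] tilt [ 0.008 -0.004 -1.   ] F [ 1.23  0.19 -5.63] w 0.0676
```

```bash
python3 -m creep '[[255,[0,-2,6],0],[255,[0,0,6],0],[255,[0,0,4],0],[255,[0,0,0],0]]'; python3 -m creep '[[255,[0,0,2],0],[255,[0,0,2],0],[255,[0,0,0],0]]'; python3 -c "
from h import *
go([.505,.322,.254])"
```

```text
clock: 9.38
tool_pos: [0.5084, 0.3213, 0.2633]
tcp_rot: [0.002, 0.989, 0.15, 0.005]
force: [0.0, 0.1, -6.5]
width: 0.0669
clock: 9.75
tool_pos: [0.5086, 0.3214, 0.2595]
tcp_rot: [0.002, 0.989, 0.15, 0.006]
force: [-0.0, 0.8, -5.2]
width: 0.0676
clock 9.75 tool delta mm [-3.3 -1.7  5.5] tilt [ 0.011 -0.002 -1.   ] F [-0.01  0.8  -5.25] w 0.0676
```

```bash
python3 -m creep '[[255,[0,0,2],0],[255,[0,0,2],0],[255,[0,0,0],0]]'; python3 -m creep '[[255,[0,0,1],0],[255,[0,0,1],0],[255,[0,0,0],0]]'
```

```text
clock: 10.12
tool_pos: [0.5087, 0.3214, 0.2553]
tcp_rot: [0.002, 0.989, 0.15, 0.006]
force: [0.9, -0.1, -6.5]
width: 0.0669
clock: 10.5
tool_pos: [0.509, 0.3216, 0.2541]
tcp_rot: [0.002, 0.989, 0.15, 0.006]
force: [-0.0, 0.8, -6.3]
width: 0.067
```

```bash
for i in 1 2 3; do python3 -m creep '[[255,[0,0,1.5],0],[255,[0,0,0],0]]' | egrep 'pos|force'; done
```

```text
tool_pos: [0.5096, 0.3221, 0.254]
force: [1.0, -0.5, -5.6]
tool_pos: [0.5101, 0.3225, 0.254]
force: [-0.6, 0.0, -5.2]
tool_pos: [0.5107, 0.323, 0.254]
force: [-0.4, 0.0, -4.9]
```

TCP z has stalled at 0.254, the expected floor contact height, and the load has eased, so the tin is on the floor. Next I release it slowly.

```bash
python3 -m creep '[[255,[0,0,2],0],[255,[0,0,0],0],[40,[0,0,0],0],[0,[0,0,0],0],[0,[0,0,0],0]]' 8; python3 -m creep '[[0,[0,0,0],0],[0,[0,0,0],0]]'
python3 - <<'E'
from h import *
c=camera("wrist"); cv2.imwrite("pics/w2.png",c["frame"])
E
```

```text
clock: 11.88
tool_pos: [0.5113, 0.3234, 0.2522]
tcp_rot: [0.0, 0.989, 0.15, 0.009]
force: [0.1, -1.3, -0.1]
width: 0.0903
clock: 12.12
tool_pos: [0.5113, 0.3233, 0.2521]
tcp_rot: [0.0, 0.989, 0.15, 0.009]
force: [0.1, -0.1, -0.1]
width: 0.0912
```

View pics/w2.png

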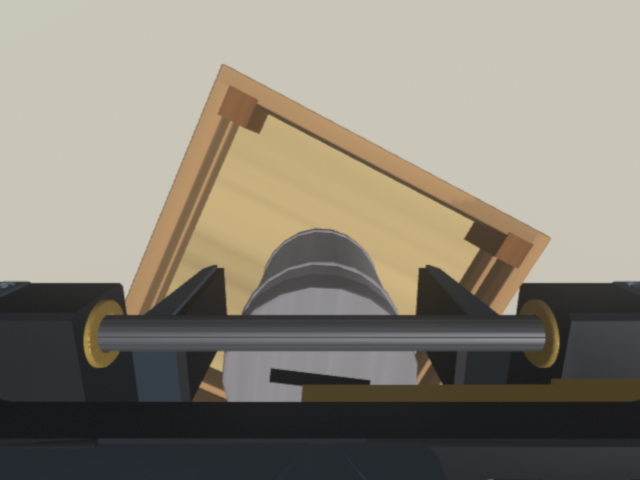

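The tin stands upright at (320,330) between the open fingers (222 and 420), with floor visible around it. Retracting straight up.

```bash
python3 -m creep '[[0,[0,0,-15],0],[0,[0,0,-30],0],[0,[0,0,-40],0],[0,[0,0,-40],0],[0,[0,0,-30],0]]'; python3 -m creep '[[0,[-50,0,0],0],[0,[-50,0,0],0],[0,[0,0,0],0]]'
python3 - <<'E'
from h import *
for n in ("scene","wrist"):
    c=camera(n); cv2.imwrite(f"pics/{n}3.png",c["frame"])
    for t in ("change_tin","crate"):
        for d in pinpoint(t,c): print(n,t,np.round(d["point"],4),round(d["confidence"],2))
a=cv2.imread("pics/scene3.png");b=cv2.imread("pics/wrist3.png")
cv2.imwrite("pics/crop3.png",np.hstack([cv2.resize(a[130:330,340:540],(400,400)),cv2.resize(b,(400,400))]))
E
```

```text
clock: 12.8
tool_pos: [0.5079, 0.3227, 0.4137]
tcp_rot: [0.001, 0.989, 0.15, 0.008]
force: [-0.6, 0.0, -0.2]
width: 0.0913
clock: 13.18
tool_pos: [0.4102, 0.2922, 0.4179]
tcp_rot: [-0.001, 0.989, 0.15, 0.012]
force: [0.1, 0.8, 0.1]
width: 0.0913
scene change_tin [0.5054 0.3228 0.0096] 0.61
scene change_tin [ 0.5028  0.3227 -0.0013] 0.6
scene crate [0.5065 0.322  0.0022] 0.77
wrist change_tin [0.5035 0.3207 0.0103] 0.89
```

View pics/crop3.png

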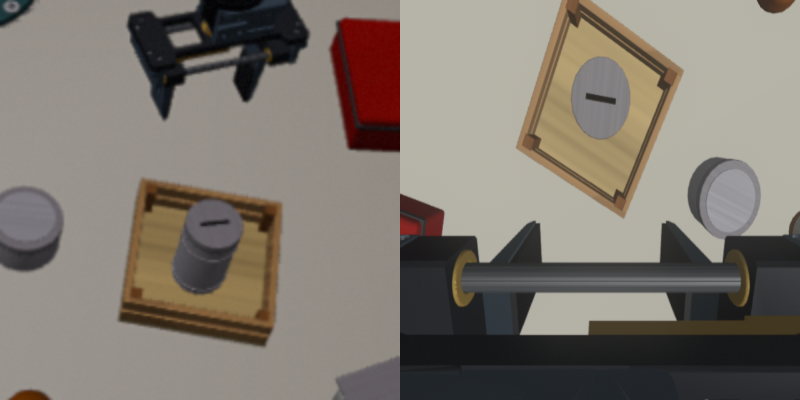

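The tin stands upright in the middle of the crate, with its lid at (214,225) in the left half and (600,97) in the right. The gripper is clear of it.

```bash
python3 -c "
from plant import r
print(r.finish_job())"
```

```text
the job is handed in; nothing more can be done
None
```

The grey slotted change tin is standing upright in the wooden crate, and the job was handed in at about 13 s on the robot's clock. I lifted the tin about 13 cm and held it still for over a second. The wrist force was about 6.2 N, or roughly 630 g, so it counted as heavy.

- **Position:** the last scene and wrist pictures put the tin at about (0.505, 0.322), upright and within a few mm of the crate's centre. The gripper was clear of it and read about zero load.
- **Disagreements:** the weight readings scattered between 5.4 and 7.0 N, never below the 4.9 N (500 g) limit. One duplicate detection in the last scene picture, at lower confidence, put the tin's base at table height. The other two put it on the crate floor.
- **Touchdown:** the arm gave a few mm sideways as the tin met the floor, and the wrist force stayed low throughout.

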